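# Set the spine label of a book in the labelling jig

### The arm

A 6-joint arm with a two-finger parallel gripper is mounted at the origin on the work surface. World frame = base frame: x ahead of the robot, y to its left, z up, the work surface at z = 0. Lengths are in m, angles in degrees, forces in N, time in s.
With the tool pointing down it reaches from about 0.375 to 0.9 m from the base axis. Payload 3.1 kg.
Tool frame: the origin (TCP) lies between the finger pads; the fingertips stand 11 mm ahead of it and the grasp point (between the pads) lies 8 mm behind it; z points along the fingers, y is the line along which they close (so a half turn about z gives the same grasp; the last joint's range is limited). The gripper opens to 87 mm and grips with 3 to 60 N. Pads are 19 mm wide; open, the fingers measure 117 mm over their backs; the gripper's body (75 mm by 190 mm) begins 51 mm behind the grasp point.
Start: joints at [59.674, 30.224, 82.088, -0, 67.689, -10.227], TCP at [0.215, 0.587, 0.234] pointing down, gripper open.
Joint ranges: [-176.69, 176.69], [-43.24, 126.21], [12.49, 139.97], [-82, 262], [0, 151.66], [-163.58, 163.58]. Speed limits (degrees/s): [159.86, 159.86, 180, 180, 180, 180].

### API

Orientations are given as a 3x3 rotation matrix whose columns are the frame's x, y, z axes.
In Python, from rig import bot, viewer, workorder, models gives the robot as it stands.
- The arm moves only by the shell command python3 -m jog 'ROWS'. ROWS is JSON, a list of rows, each a list of 7 numbers: the opening, from 0 (shut) to 1 (fully open), then the shift along the tool's x, y, z in m, then the turn, a rotation vector about the tool's x, y, z in degrees. In form: [[claw, x, y, z, ax, ay, az], ...]. A call has 1 to 20 rows; each row is the pose to reach, as a shift and turn from the pose commanded when the call began, along the tool's axes at that moment; what a row does not reach only later rows make up. A row lasts 1/8 s, in which the tool goes at most 62.5 mm and 10.7 degrees, less where a joint would pass 70% of its speed; a pose out of reach is approached as far as the arm can. A call with a gripper value outside its range is refused whole. The fingers move at their own pace and stop on an object; the grip force is fixed at half the most. Time passes only in rows, so rows that repeat a pose let the fingers close. It gives the time, the measured TCP pose, the force, the opening and the grip force at its end, in the units of the state.
- bot.read_state(): the state, without advancing time (a new reading comes with each control period).
- viewer.capture(name): name is "side" or "top"; returns (picture, depth): 384x512x3 uint8, blue, green, red; 384x512 float32, m along the optical axis (not along the pixel's ray), 0 where there is no reading.
- viewer.camera_info(name): a dict with "fx", "fy", "cx", "cy" (pixels), "world_to_cam" (4x4, takes a point from world to camera coordinates). Camera axes: x right, y down, z forward; pixel columns grow to the right and rows downward; lengths in m; the calibration is good to about 2 mm. A picture is of the moment at which its call begins. camera_info takes no time and is no camera call.
- workorder.hand_in(): hands the job in; it is judged then, once.
Trained networks look in the newest picture that a camera, given by its name, has taken for a name from the list of things; names that differ only in an ending like _2 or _b are one class to them, and where a whole thing is asked for, a point or a joint stands for the part that bears it (a point fixed in the world has none). Each returns a list of dicts, best first, with "p" (0 to 1); they miss things now and then, are a little off and sometimes report something else, mostly with a low value. They report only what shows in the picture. A call takes as long as a camera call. They do not tell look-alikes from the thing itself.
- models.outline_of(camera, thing): "mask" (384x512 bool, what is visible of it).
- models.tip_of(camera, thing): "xyz" ([x, y, z] in m, in world coordinates, good to about 4 mm: a listed point, or the origin of a listed thing).
The state is a dict: "time_s": time; "joint_positions": joint angles; "qvel": joint speeds; "tau": joint torques, N m; "position": TCP position; "tcp_rot": TCP orientation; "force": force on the tool from outside, world axes, zero at the start; "moment": the same for the moment, N m; "opening": opening from 0.0 (shut) to 1.0 (fully open); "grasp_force": force on a finger pad.
Only numpy, scipy, OpenCV 4.12 (cv2) and the standard library are available. Lean on these libraries where they do the work, as an engineer would, in place of code of your own. Each camera call takes 0.05 s, during which the arm holds its last target. There are 200 camera calls.

### The job

Slide the leather-bound book over the bed of the labelling jig until its short edge lies along the long wooden fence and its spine is pressed against the steel end stop, pushing the sprung brass pad in all the way, and hold it pressed there, square and steady, for at least three seconds so that the spine label sets. Then let go and leave the book lying flat and square along the fence, near the stop. Do not disturb the brass weight on the bed or the other things on the table.

Things in the scene. Friction and masses are not known exactly. Their poses are not given: they have to be found in the camera images.
- jig: Labelling jig, fixed to the table: a plywood bed 270 mm (x) by 400 mm (y), 15 mm thick; origin under the bed's centre, on the table. Its long fence, a light wood strip 20 mm thick and 35 mm high above the bed, stands along the +x side: its inner face is at x = +115 mm and it runs from y = -200 to +160 mm. The end stop is at the +y end. The jig may stand turned about the vertical.
- stop: Steel end stop of the jig, fixed: two dark steel blocks 37 mm wide, 25 mm deep, 36 mm high above the bed, centred at x = -12.5 and +92.5 mm in the jig's frame, joined by a bar behind them. Their faces look to the jig's -y and lie at jig y = +150 mm. Same axes as the jig; origin at the jig's x = 0, y = 0, on the bed's top (15 mm up).
- corner (a point): Point in the inner corner of the jig where the plane of the fence face meets the plane of the stop faces, on the bed's top: jig x = 115, y = 150, z = 15 mm; axes as the jig's. The book is home when its end edge lies on the plane x = 0 and its spine on the plane y = 0 of this point.
- pad (a joint): Travel of the sprung brass pad between the two stop blocks, m: 0 sprung out (its face 14 mm in front of the stop faces), 0.014 pushed in flush with the stop faces. The spring needs about 3 N to start and 7 N when flush; friction under the book comes on top.
- pad_face (a point): Centre of the brass pad's face (56 mm wide, 22 mm high, looking to the jig's -y), at jig x = 40 mm, 30 mm above the table; moves with the pad along the jig's +y. It meets the middle of the spine when the book lies along the fence.
- book: Brown leather-bound hardback lying flat on the bed, about 0.45 kg, 150 mm along its x (head to tail), 105 mm along its y (spine to fore edge), 28 mm thick. Origin at the centre of its underside; the spine, with a dark label at its middle, faces its +y, the fore edge its -y. Thin brass lines frame the cover. Too wide to grasp lying flat: push it by its edges.
- weight: Round brass weight with a knob, 40 mm across, 48 mm high, loose on the bed near the end stop, on the side away from the fence; origin at its underside. To be left alone.
- glue_jar: Jar 70 mm across, 85 mm high, right of the jig; origin at its underside. To be left alone.
- brush: Brush 180 mm long lying along its x, right of the jig; to be left alone.
- folder: White bone folder 150 x 22 x 6 mm lying left of the jig; to be left alone.
- cup: Terracotta cup 72 mm across, 95 mm high, left of the jig; to be left alone.
There are look-alikes about, which are no part of the job. Leave any green look-alike of the book alone.

How it is judged (in metres and radians):
On the way:
1. the book is held pressed against the end stop, square, its edge along the fence (within 5 mm), the pad pushed in to within 2 mm of flush, for three seconds without a break (value of joint pad above 0.012 m and contact force between book and stop above 0.5 N and linear speed of book below 0.02 m/s and x of book in the frame of jig above 0.035 m and angle between the x axis of book and the x axis of jig, either way round below 0.04 rad), for 3 s.
At the end, for the whole second after the job is handed in: The book lies at rest flat on the bed, square to the jig within 0.07 rad, its edge within 7 mm of the fence and its spine within 50 mm of the end stop (y of book in the frame of jig above 0.0475 m and x of book in the frame of jig above 0.033 m and angle between the x axis of book and the x axis of jig, either way round below 0.07 rad and angle between book's own z axis and vertical below 0.03 rad and z of book in the frame of jig below 0.018 m and linear speed of book below 0.01 m/s); the robot touches nothing.
It fails at once if a bystander (weight, jar, brush, folder or cup) is moved by more than 20 mm (distance of any of weight, glue_jar, brush, folder, cup from where it was at the start of the episode above 0.02 m).
It also fails if it takes over 64 s, if anything falls off the work surface, if the arm or the gripper's body presses on something with over 40 N, if the wrist force passes 120 N, or if a joint passes its speed limit or range.

## Working session

There is one attempt and no reset: what is moved stays moved. The work goes in short steps, Python scripts to look and compute and a shell command to move; the robot and the scene stay as the last step left them, time stands still between calls to the robot, and variables do not carry over. Pictures are saved under pics/ and viewed, at most 10 in all, crops included, and the job is handed in when it is done.

```bash
mkdir -p pics; cat > h.py <<'E'
import numpy as np, cv2
from rig import bot, viewer, workorder, models
def cloud(name,d):
    c=viewer.camera_info(name); v,u=np.indices(d.shape)
    P=np.stack([(u-c['cx'])/c['fx']*d,(v-c['cy'])/c['fy']*d,d,np.ones_like(d)],-1)
    return (P@np.linalg.inv(c['world_to_cam']).T)[...,:3]
def px(name,p):
    c=viewer.camera_info(name); q=c['world_to_cam']@np.r_[p,1]
    return (c['fx']*q[0]/q[2]+c['cx'],c['fy']*q[1]/q[2]+c['cy'])
E
python3 - <<'E'
from h import *
np.set_printoptions(precision=4,suppress=True)
for n in ['top','side']:
    im,d=viewer.capture(n); cv2.imwrite(f'pics/{n}0.png',im); np.save(f'{n}0.npy',d)
    print(n, np.linalg.inv(viewer.camera_info(n)['world_to_cam'])[:3,3])
    for t in ['corner','pad_face','book','weight','jig','stop']:
        for r in models.tip_of(n,t)[:3]: print(t,r['p'],np.array(r['xyz']),px(n,r['xyz']))
s=bot.read_state();print(s['time_s'],s['position'],s['tcp_rot'])
E
```

```text
top [ 0.3791 -0.0195  1.1001]
corner 0.77 [0.7637 0.0942 0.0131] (np.float64(209.3924583741885), np.float64(97.86860557881663))
corner 0.15 [0.4191 0.3612 0.0007] (np.float64(109.40848667452556), np.float64(230.43402604209493))
pad_face 0.8 [0.6869 0.103  0.0315] (np.float64(205.71097862481275), np.float64(124.09557027017419))
book 0.85 [0.3114 0.164  0.003 ] (np.float64(185.5180506086914), np.float64(270.2073989947987))
book 0.81 [ 0.592  -0.035   0.0134] (np.float64(259.70203339768625), np.float64(159.81497572770547))
book 0.79 [ 0.2789 -0.23   -0.0007] (np.float64(338.9267389154554), np.float64(278.36159028036104))
weight 0.61 [0.5605 0.1403 0.0091] (np.float64(193.23650745531103), np.float64(173.8258342289383))
jig 0.83 [ 0.6176 -0.0234 -0.0029] (np.float64(255.021304818914), np.float64(151.67700142326188))
jig 0.67 [0.5602 0.1413 0.0108] (np.float64(192.7593512047505), np.float64(173.84582750932478))
side [ 0.3459 -0.9234  0.5524]
corner 0.85 [0.7669 0.0959 0.0135] (np.float64(318.5131810865316), np.float64(174.74049362728925))
pad_face 0.63 [0.6885 0.0999 0.0291] (np.float64(29
[... 161 characters left out ...]
e 0.3 [ 0.565  -0.3915  0.0022] (np.float64(308.02076923204976), np.float64(287.1046180707504))
book 0.82 [ 0.5884 -0.0376  0.0181] (np.float64(277.6342152154786), np.float64(198.12316454110012))
book 0.64 [0.3101 0.1628 0.0002] (np.float64(182.9805219621856), np.float64(181.75543954658676))
book 0.63 [ 0.2823 -0.2302  0.0022] (np.float64(174.04708641401385), np.float64(256.1583449949906))
weight 0.46 [0.5558 0.1401 0.0157] (np.float64(255.4351361489498), np.float64(174.06992468756854))
jig 0.64 [ 0.6207 -0.023   0.0011] (np.float64(286.49241794939763), np.float64(199.49759154506822))
0.7 [0.2147 0.5869 0.2336] [[-0.9391  0.3436 -0.    ]
 [ 0.3436  0.9391  0.    ]
 [ 0.      0.     -1.    ]]
```

View pics/top0.png

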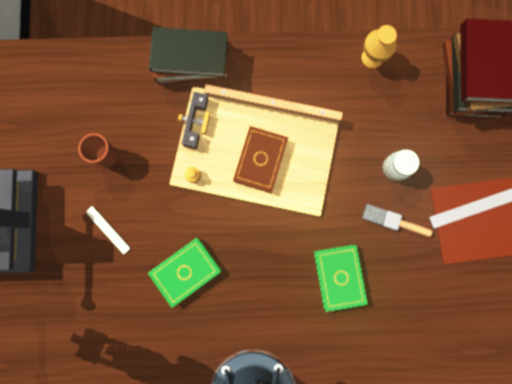

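View pics/side0.png

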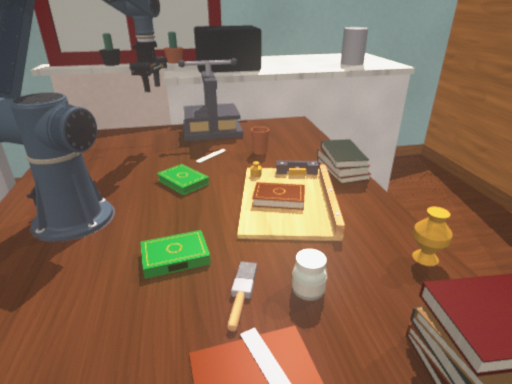

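The brown book at top (260,159) lies on the jig. The other candidates, at (185,270) and (339,278), are green look-alikes on the table. The stop is at (197,122), the weight at (193,174) and the fence runs along the far side. Next I measure precisely.

```bash
python3 - <<'E'
from h import *
np.set_printoptions(precision=4,suppress=True)
im,d=viewer.capture('top'); P=cloud('top',d)
# books mask: brown, on jig
for r in models.outline_of('top','book')[:4]:
    m=r['mask']; q=P[m]; c=q.mean(0)
    if abs(c[0]-.59)>.05: continue
    z=q[:,2]; print('z pct',np.percentile(z,[5,50,95]))
    t=m&(abs(P[...,2]-np.median(z))<.006)
    (x,y),(w,h),a=cv2.minAreaRect((P[t][:,:2]*1000).astype(np.float32)); print('book rect',x,y,w,h,a)
# jig: bed height points
reg=(abs(P[...,0]-.62)<.25)&(abs(P[...,1]+.02)<.27)
b=reg&(abs(P[...,2]-.015)<.005)
n,l,st,ce=cv2.connectedComponentsWithStats(b.astype(np.uint8)); k=1+st[1:,4].argmax()
print('bed rect',cv2.minAreaRect((P[l==k][:,:2]*1000).astype(np.float32)))
f=reg&(abs(P[...,2]-.05)<.006)&(P[...,0]>.66)
n,l,st,ce=cv2.connectedComponentsWithStats(f.astype(np.uint8)); k=1+st[1:,4].argmax()
q=P[l==k]; print('fence',cv2.minAreaRect((q[:,:2]*1000).astype(np.float32)),np.median(q[:,2]))
w=reg&(P[...,2]>.03)&(abs(P[...,0]-.56)<.04)&(abs(P[...,1]-.14)<.04); print('weight',P[w].mean(0),P[w].max(0),P[w].min(0))
s=reg&(abs(P[...,2]-.051)<.006)&(P[...,0]<.735)&(P[...,1]>.07); print('stop',cv2.minAreaRect((P[s][:,:2]*1000).astype(np.float32)))
cv2.imwrite('pics/crop.png',cv2.resize(im[75:225,160:350],None,fx=4,fy=4,interpolation=cv2.INTER_CUBIC))
E
```

```text
z pct [0.0391 0.044  0.0474]
book rect 591.7536010742188 -36.343589782714844 105.00657653808594 151.47756958007812 71.54391479492188
bed rect ((611.2015380859375, -21.5635986328125), (400.57025146484375, 251.97789001464844), 76.4421157836914)
fence ((734.7098388671875, -43.42146301269531), (125.13753509521484, 408.36126708984375), 3.7989120483398438) 0.05101341139932869
weight [0.5543 0.1369 0.0499] [0.5755 0.1567 0.0677] [0.5367 0.119  0.0303]
stop ((638.4443359375, 136.50474548339844), (54.19346237182617, 198.54727172851562), 82.0135498046875)
```

View pics/crop.png

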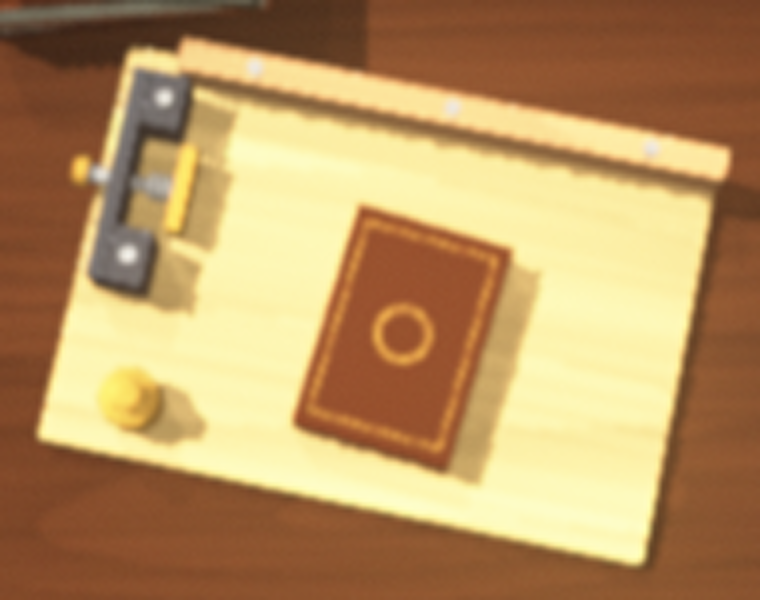

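The crop confirms the brown book with its brass frame lines, centred at crop (403,335). The weight, at crop (130,400), stands clear of the book's path. Now the jig pose, refined by line fits.

```bash
cat > jig.py <<'E'
from h import *
from scipy.optimize import least_squares
def jigfit(P,yaw=-.227,o=(.619,-.023)):
    # two-sided edges of the bed in jig coordinates
    p=np.array([o[0],o[1],yaw])
    for it in range(4):
        c,s=np.cos(p[2]),np.sin(p[2]); R=np.array([[c,-s],[s,c]])
        L=(P[...,:2]-p[:2])@R; z=P[...,2]
        near=(abs(L[...,0])<.16)&(abs(L[...,1])<.22)
        bed=near&(abs(z-.015)<.006); E=[]
        for y in np.arange(-.18,.181,.01):
            k=bed&(abs(L[...,1]-y)<.005)&(L[...,0]<-.05)
            if k.sum()>5: E.append((0,-.135,*P[k][L[k][:,0].argmin()][:2]))
            k=near&(abs(z-.05)<.005)&(abs(L[...,1]-y)<.005)&(abs(L[...,0]-.125)<.02)
            if k.sum()>3 and y<.14: E.append((0,.125,*np.median(P[k][:,:2],0)))
        for x in np.arange(-.12,.10,.01):
            for sg in (-1,1):
                k=bed&(abs(L[...,0]-x)<.005)&(sg*L[...,1]>.17)
                if k.sum()>3: E.append((1,sg*.2,*P[k][(sg*L[k][:,1]).argmax()][:2]))
        E=np.array(E); ax=E[:,0].astype(int)
        def f(p):
            c,s=np.cos(p[2]),np.sin(p[2]); l=(E[:,2:]-p[:2])@np.array([[c,-s],[s,c]])
            return l[np.arange(len(E)),ax]-E[:,1]
        r=least_squares(f,p,loss='soft_l1',f_scale=.002); p=r.x
    e=f(p); g={(a,t):(np.median(e[(ax==a)&(E[:,1]==t)])*1000,((ax==a)&(E[:,1]==t)).sum()) for a,t in set(map(tuple,E[:,:2]))}
    return p,g
def tojig(p,q):
    c,s=np.cos(p[2]),np.sin(p[2]); return (np.asarray(q)[...,:2]-p[:2])@np.array([[c,-s],[s,c]])
def book(P,n='top'):
    for r in models.outline_of(n,'book'):
        m=r['mask']; q=P[m]
        if r['p']<.4 or np.median(q[:,0])<.45 or abs(np.median(q[:,2])-.043)>.01: continue
        t=q[abs(q[:,2]-np.median(q[:,2]))<.006]
        return cv2.minAreaRect((t[:,:2]*1000).astype(np.float32)),m
E
python3 - <<'E'
from jig import *
im,d=viewer.capture('top'); P=cloud('top',d)
p,g=jigfit(P); print(p,np.degrees(p[2]),g)
for n,q in dict(corner=(.765,.095),pad=(.6877,.1015),weight=(.556,.1385),book=(.5918,-.0363)).items(): print(n,tojig(p,q))
(c,wh,a),m=book(P); print(c,wh,a)
c,s=np.cos(p[2]),np.sin(p[2]);R=np.array([[c,-s],[s,c]]);np.save('p.npy',p)
t=p[:2]+R@[-.135,-.015]; print('goto1',t)
S=bot.read_state(); D=np.r_[t,.12]-S['position']; print('tool shift',S['tcp_rot'].T@D if hasattr(S['tcp_rot'],'T') else np.array(S['tcp_rot']).T@D, 'turn', -(np.degrees(p[2])+90-np.degrees(np.arctan2(S['tcp_rot'][1][1],S['tcp_rot'][0][1]))))
E
```

```text
[ 0.619639   -0.02380543 -0.2374689 ] -13.605965935001485 {(np.float64(1.0), np.float64(-0.2)): (np.float64(0.5357760067851297), np.int64(22)), (np.float64(0.0), np.float64(-0.135)): (np.float64(0.32350520442411823), np.int64(37)), (np.float64(1.0), np.float64(0.2)): (np.float64(-0.48431878324389777), np.int64(22)), (np.float64(0.0), np.float64(0.125)): (np.float64(-0.5598065537331041), np.int64(32))}
corner [0.11333347 0.14966654]
pad [0.0366737  0.13779982]
weight [-0.10003434  0.14277993]
book [-0.02411848 -0.01869286]
(591.526123046875, -36.25738525390625) (105.0267562866211, 150.23280334472656) 71.54170989990234
goto1 [ 0.48489893 -0.00662663]
tool shift [-0.45768298 -0.46456577  0.11355779] turn -6.494061838972513
```

```bash
python3 -m jog '[[0.6,-0.458,-0.465,0.03,0,0,-6.5],[0.6,-0.458,-0.465,0.03,0,0,-6.5],[0.6,-0.458,-0.465,0.03,0,0,-6.5],[0.6,-0.458,-0.465,0.03,0,0,-6.5],[0.6,-0.458,-0.465,0.03,0,0,-6.5],[0.6,-0.458,-0.465,0.03,0,0,-6.5],[0.6,-0.458,-0.465,0.03,0,0,-6.5],[0.6,-0.458,-0.465,0.03,0,0,-6.5],[0.6,-0.458,-0.465,0.03,0,0,-6.5],[0.6,-0.458,-0.465,0.03,0,0,-6.5],[0.6,-0.458,-0.465,0.03,0,0,-6.5],[0.6,-0.458,-0.465,0.03,0,0,-6.5],[0.6,-0.458,-0.465,0.114,0,0,-6.5],[0.6,-0.458,-0.465,0.114,0,0,-6.5],[0.6,-0.458,-0.465,0.114,0,0,-6.5]]'
cat > st.py <<'E'
from jig import *
np.set_printoptions(precision=4,suppress=True)
p=np.load('p.npy'); S=bot.read_state(); R=np.array(S['tcp_rot']); q=np.array(S['position'])
c,s=np.cos(p[2]),np.sin(p[2]); J=np.array([[c,-s],[s,c]])
print('t',S['time_s'],'tcp jig',tojig(p,q),'z',q[2],'F jig',np.array(S['force'])[:2]@J,S['force'][2],'tool x,y in jig\n',(J.T@R[:2,:2]).T,S['opening'],R[:,2],'J6',S['joint_positions'][5])
E
python3 st.py
```

```text
time_s: 2.78
position: [0.4831, -0.0057, 0.1183]
tcp_rot: [[-0.972, 0.234, -0.005], [0.234, 0.972, 0.001], [0.005, 0.0, -1.0]]
force: [0.4, -0.1, -0.5]
opening: 0.602
grasp_force: 0.0
t 2.775 tcp jig [-0.137  -0.0145] z 0.11828075516335458 F jig [0.3887 0.0215] -0.4636850671941163 tool x,y in jig
 [[-1.     -0.0013]
 [-0.0013  1.    ]] 0.6018636895581292 [-0.0048  0.0015 -1.    ] J6 -90.44615262317153
```

```bash
python3 -m jog '[[0.6,0,-0.004,0.04,0,0,0],[0.6,0,-0.004,0.086,0,0,0],[0.6,0,-0.004,0.086,0,0,0],[0.6,-0.01,-0.004,0.086,0,0,0],[0.6,-0.018,-0.004,0.086,0,0,0],[0.6,-0.024,-0.004,0.086,0,0,0],[0.6,-0.03,-0.004,0.086,0,0,0],[0.6,-0.036,-0.004,0.086,0,0,0],[0.6,-0.042,-0.004,0.086,0,0,0],[0.6,-0.048,-0.004,0.086,0,0,0],[0.6,-0.054,-0.004,0.086,0,0,0],[0.6,-0.06,-0.004,0.086,0,0,0],[0.6,-0.066,-0.004,0.086,0,0,0],[0.6,-0.071,-0.004,0.086,0,0,0],[0.6,-0.076,-0.004,0.086,0,0,0],[0.6,-0.080,-0.004,0.086,0,0,0],[0.6,-0.083,-0.004,0.086,0,0,0],[0.6,-0.083,-0.004,0.086,0,0,0]]' | head -1
python3 st.py
```

```text
time_s: 5.03
t 5.025 tcp jig [-0.0509 -0.0195] z 0.03368217836824508 F jig [0.6367 0.4275] 0.07274423417226575 tool x,y in jig
 [[-1.     -0.0001]
 [-0.0001  1.    ]] 0.6000742255666036 [ 0.0015 -0.0004 -1.    ] J6 -90.8122544050482
```

```bash
python3 -m jog '[[0.6,-0.003,0,0,0,0,0],[0.6,-0.006,0,0,0,0,0],[0.6,-0.009,0,0,0,0,0],[0.6,-0.011,0,0,0,0,0],[0.6,-0.011,0,0,0,0,0]]' | grep force
python3 st.py; cat > bk.py <<'E'
from jig import *
import sys
p=np.load('p.npy'); im,d=viewer.capture('top'); P=cloud('top',d)
b=book(P)
if b: (c,wh,a),m=b; print('book jig',tojig(p,np.array(c)/1000),wh,'rel ang',a-90-np.degrees(p[2]))
cv2.imwrite(sys.argv[1],cv2.resize(im[75:225,160:350],None,fx=4,fy=4,interpolation=cv2.INTER_CUBIC))
E
python3 bk.py pics/c1.png
```

```text
force: [-10.7, 1.5, 6.8]
grasp_force: 5.4
t 5.65 tcp jig [-0.0473 -0.0193] z 0.03296191120885901 F jig [-10.7309  -1.0299] 6.847091432810681 tool x,y in jig
 [[-0.9999 -0.0007]
 [-0.0007  1.    ]] 0.6030656388685279 [-0.0139  0.0032 -0.9999] J6 -90.79151863576747
book jig [ 0.09936754 -0.0144057 ] (103.49127197265625, 32.259971618652344) rel ang -1.2156206738852333
```

View pics/c1.png

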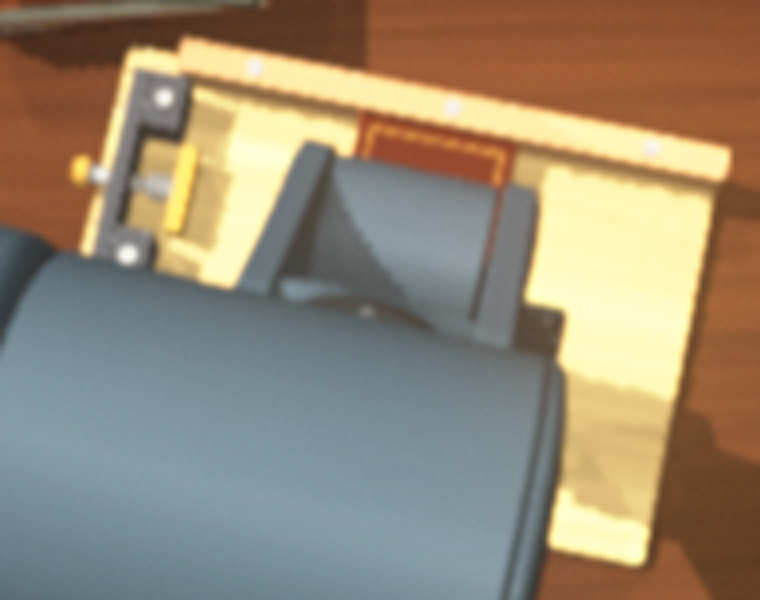

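Book edge is flush along the fence at crop (360-515,115-150), with 10.7 N pressing. Next: back off, lift, turn 90° and go behind the fore edge.

```bash
python3 -m jog '[[0.6,0.01,0,0,0,0,0],[0.6,0.025,0,0,0,0,0],[0.6,0.025,0,-0.06,0,0,0],[0.6,0.025,0,-0.07,0,0,0],[0.8,0,-0.03,-0.07,0,0,10],[0.8,-0.03,-0.06,-0.07,0,0,20],[0.8,-0.06,-0.081,-0.07,0,0,30],[0.8,-0.078,-0.086,-0.07,0,0,40],[0.8,-0.078,-0.086,-0.07,0,0,50],[0.8,-0.078,-0.086,-0.07,0,0,60],[0.8,-0.078,-0.086,-0.07,0,0,70],[0.8,-0.078,-0.086,-0.07,0,0,80],[0.8,-0.078,-0.086,-0.07,0,0,90],[0.8,-0.078,-0.086,-0.07,0,0,90],[0.8,-0.078,-0.086,-0.07,0,0,90],[0.8,-0.078,-0.086,-0.07,0,0,90]]' | grep -E 'time|force'
python3 st.py;python3 bk.py pics/c2.png
```

```text
time_s: 7.75
force: [0.4, -0.3, 1.0]
grasp_force: 0.0
t 7.75 tcp jig [ 0.0374 -0.1055] z 0.10346924429465323 F jig [ 0.4702 -0.2279] 1.017801923574237 tool x,y in jig
 [[-0.0015  1.    ]
 [ 1.      0.0015]] 0.8001141570044428 [ 0.0002 -0.0001 -1.    ] J6 -8.4638621544784
book jig [0.05253109 0.01134172] (61.68781280517578, 126.49103546142578) rel ang -5.091665900936015
```

View pics/c2.png

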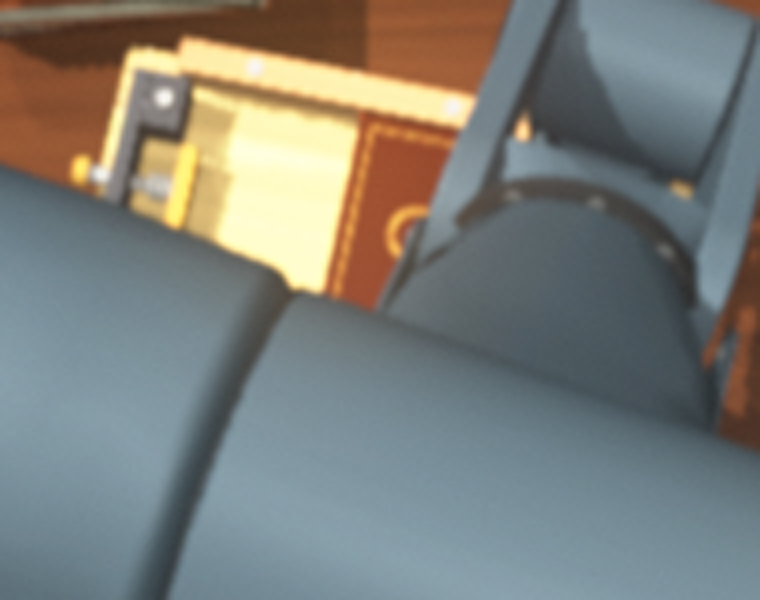

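```bash
python3 -m jog '[[0.8,0,0,0.04,0,0,0],[0.8,0,0,0.07,0,0,0],[0.8,0.01,0,0.07,0,0,0],[0.8,0.02,0,0.07,0,0,0],[0.8,0.026,0,0.07,0,0,0],[0.8,0.032,0,0.07,0,0,0],[0.8,0.038,0.001,0.07,0,0,0],[0.8,0.045,0.001,0.07,0,0,0],[0.8,0.052,0.001,0.07,0,0,0],[0.8,0.059,0.002,0.07,0,0,0],[0.8,0.066,0.002,0.07,0,0,0],[0.8,0.073,0.002,0.07,0,0,0],[0.8,0.08,0.003,0.07,0,0,0],[0.8,0.087,0.003,0.07,0,0,0],[0.8,0.094,0.003,0.07,0,0,0],[0.8,0.101,0.004,0.07,0,0,0],[0.8,0.108,0.004,0.07,0,0,0],[0.8,0.114,0.004,0.07,0,0,0],[0.8,0.12,0.005,0.07,0,0,0],[0.8,0.122,0.005,0.07,0,0,0]]' | grep -E 'time|force'
python3 st.py;python3 bk.py pics/c3.png
```

```text
time_s: 10.35
force: [-1.7, -2.8, -0.0]
grasp_force: 1.0
t 10.35 tcp jig [0.0423 0.017 ] z 0.03358603226222832 F jig [-1.0313 -3.1603] -0.033680493149750294 tool x,y in jig
 [[-0.0006  1.    ]
 [ 1.      0.0006]] 0.8003247535903348 [ 0.0001 -0.0001 -1.    ] J6 2.4806619305333055
```

View pics/c3.png

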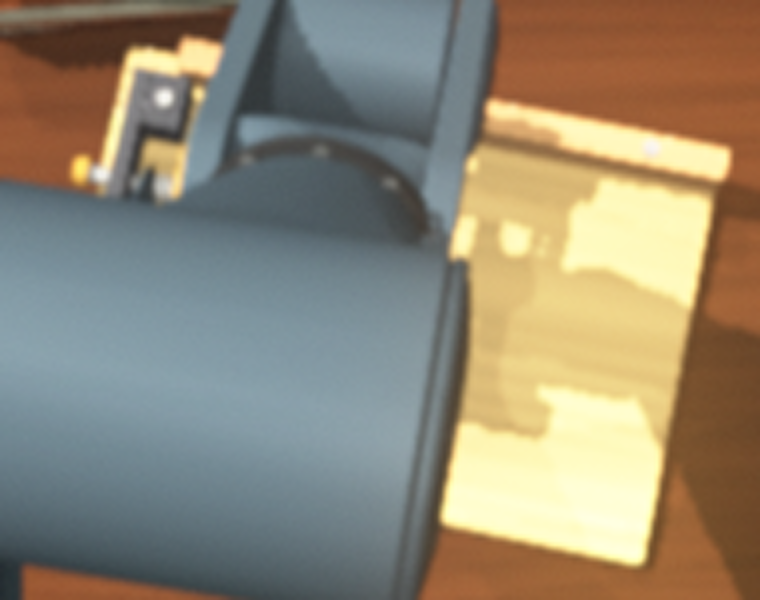

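The gripper hides the book in the top view. I push on into the pad, guided by force.

```bash
python3 -m jog '[[0.8,0.003,0,0,0,0,0],[0.8,0.006,0,0,0,0,0],[0.8,0.008,0,0,0,0,0],[0.8,0.01,0.001,0,0,0,0],[0.8,0.012,0.001,0,0,0,0],[0.8,0.014,0.001,0,0,0,0],[0.8,0.016,0.001,0,0,0,0],[0.8,0.018,0.001,0,0,0,0],[0.8,0.02,0.001,0,0,0,0],[0.8,0.022,0.001,0,0,0,0],[0.8,0.022,0.001,0,0,0,0]]' | grep -E 'time|force'
python3 st.py
```

```text
time_s: 11.82
force: [-4.9, -13.0, 2.7]
grasp_force: 6.9
t 11.825 tcp jig [0.0428 0.0342] z 0.033690186639833454 F jig [ -1.7502 -13.7652] 2.741895255688904 tool x,y in jig
 [[-0.0015  1.    ]
 [ 1.      0.0015]] 0.8021776980353743 [-0.0036 -0.006  -1.    ] J6 4.39652109846654
```

```bash
python3 -m jog '[[0.8,0.002,0,0,0,0,0],[0.8,0.004,0,0,0,0,0],[0.8,0.006,0,0,0,0,0],[0.8,0.006,0,0,0,0,0]]' | grep -E 'time|force'
python3 st.py; python3 - <<'E'
from jig import *
p=np.load('p.npy')
im,d=viewer.capture('side'); cv2.imwrite('pics/s2.png',cv2.resize(im[130:260,210:380],None,fx=4.5,fy=4.5,interpolation=cv2.INTER_CUBIC))
for n in ('pad_face','book'):
  for r in models.tip_of('side',n)[:3]: print(n,r['p'],tojig(p,r['xyz']),r['xyz'][2])
E
```

```text
time_s: 12.32
force: [-10.3, -26.4, 3.5]
grasp_force: 14.4
t 12.325 tcp jig [0.0428 0.0344] z 0.03375366160303557 F jig [ -3.8364 -28.0895] 3.489118919275701 tool x,y in jig
 [[-0.0025  0.9999]
 [ 1.      0.0025]] 0.7970317448320728 [-0.007  -0.0137 -0.9999] J6 4.953610300490456
book 0.83 [0.04020476 0.09770529] 0.0172
book 0.61 [-0.28057648 -0.27944038] -0.0008
book 0.61 [-0.34729121  0.10927411] -0.0013
```

View pics/s2.png

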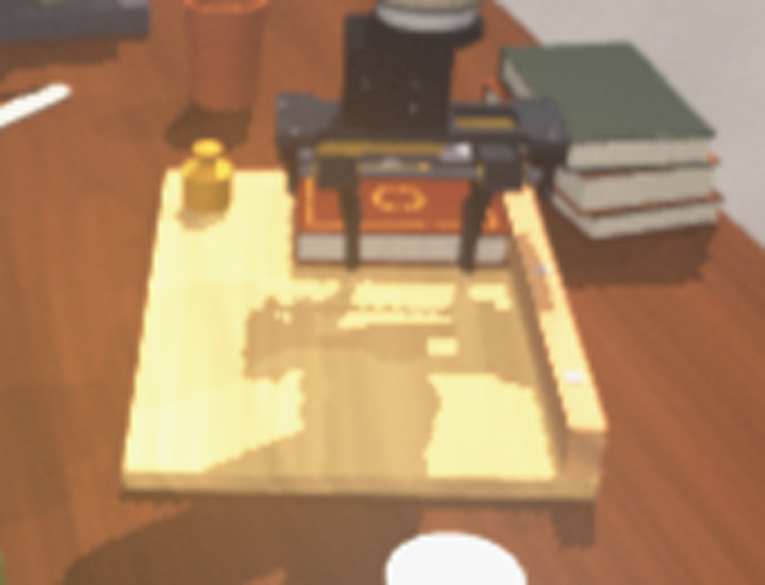

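Side view: book lies home at crop (400,215), flush with the fence, both fingers on its fore edge. The network puts it at (40.2, 97.7) mm against the ideal (40, 97.5), and the force is stiff at 28 N. Hold.

```bash
for i in 1 2; do python3 -m jog '[[0.8,0,0,0,0,0,0],[0.8,0,0,0,0,0,0],[0.8,0,0,0,0,0,0],[0.8,0,0,0,0,0,0],[0.8,0,0,0,0,0,0],[0.8,0,0,0,0,0,0],[0.8,0,0,0,0,0,0],[0.8,0,0,0,0,0,0],[0.8,0,0,0,0,0,0],[0.8,0,0,0,0,0,0],[0.8,0,0,0,0,0,0],[0.8,0,0,0,0,0,0],[0.8,0,0,0,0,0,0],[0.8,0,0,0,0,0,0],[0.8,0,0,0,0,0,0],[0.8,0,0,0,0,0,0],[0.8,0,0,0,0,0,0],[0.8,0,0,0,0,0,0],[0.8,0,0,0,0,0,0],[0.8,0,0,0,0,0,0]]' | grep -E 'time|force'; done; python3 st.py
```

```text
time_s: 14.98
force: [-9.2, -26.2, 4.8]
grasp_force: 14.3
time_s: 17.48
force: [-10.1, -27.1, 3.5]
grasp_force: 14.3
t 17.475 tcp jig [0.0428 0.0344] z 0.033745052350058174 F jig [ -3.4371 -28.6636] 3.5494049696130467 tool x,y in jig
 [[-0.0024  0.9999]
 [ 1.      0.0024]] 0.7956490779074853 [-0.007  -0.0134 -0.9999] J6 4.941070151112921
```

```bash
python3 -m jog '[[0.8,-0.003,0,0,0,0,0],[0.8,-0.006,0,0,0,0,0],[0.8,-0.008,0,0,0,0,0],[0.8,-0.01,0,0,0,0,0],[0.8,-0.012,0,0,0,0,0],[0.8,-0.014,0,0,0,0,0],[0.8,-0.016,0,0,0,0,0],[0.8,-0.018,0,0,0,0,0],[0.8,-0.02,0,0,0,0,0],[0.8,-0.022,0,0,0,0,0],[0.8,-0.026,0,0,0,0,0],[0.8,-0.035,0,0,0,0,0],[0.8,-0.05,0,0,0,0,0],[0.8,-0.07,0,0,0,0,0],[0.8,-0.07,0,-0.06,0,0,0],[0.8,-0.07,0,-0.12,0,0,0],[0.8,-0.12,0,-0.15,0,0,0],[0.8,-0.18,0,-0.15,0,0,0],[0.8,-0.22,0,-0.15,0,0,0],[0.8,-0.22,0,-0.15,0,0,0]]' | grep -E 'time|force'; python3 st.py; python3 bk.py pics/c4.png
```

```text
time_s: 19.98
force: [1.9, 0.4, -0.0]
grasp_force: 0.0
t 19.975 tcp jig [ 0.0432 -0.1803] z 0.18379031029822904 F jig [1.709  0.8245] -0.005805878337447674 tool x,y in jig
 [[ 0.0057  1.    ]
 [ 1.     -0.0057]] 0.800487761338489 [ 0.0006 -0.0011 -1.    ] J6 -14.475453268979479
book jig [0.04052994 0.08454677] (107.4991226196289, 151.95697021484375) rel ang -0.10746637701023332
```

View pics/c4.png

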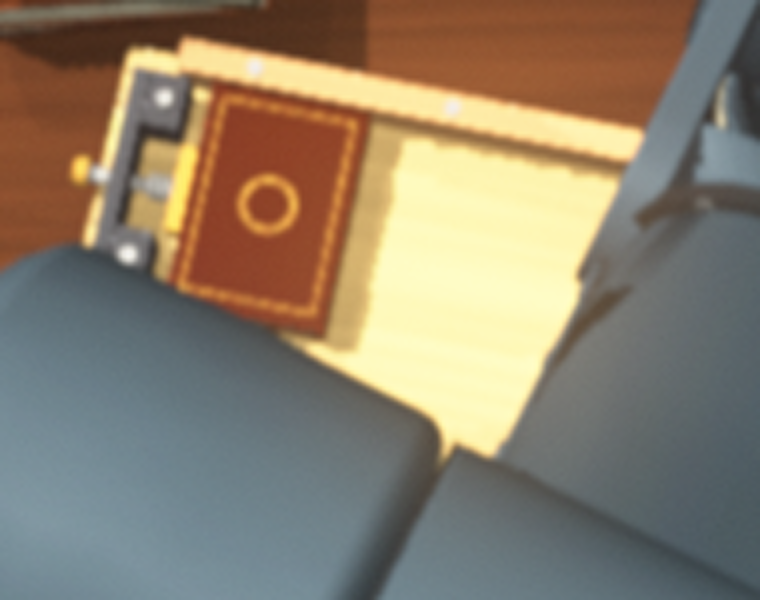

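The book lies square along the fence at crop (268,205), 13 mm from the stop, with the arm clear. Handing in.

```bash
python3 -c "
from rig import workorder; print(workorder.hand_in())"
```

```text
the job is handed in; nothing more can be done
None
```

The job is handed in: I held the book against the end stop at about 28 N for over 5 s with the pad pushed in, then released it. It now lies flat and square along the fence, its spine about 13 mm from the stop.

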